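# Check the flux bottle for settled solids

### The arm

A 6-joint arm with a two-finger parallel gripper is mounted at the origin on the work surface. World frame = base frame: x ahead of the robot, y to its left, z up, the work surface at z = 0. Lengths are in m, angles in rad, forces in N, time in s.
With the tool pointing down it reaches from about 0.25 to 0.725 m from the base axis. Payload 9.7 kg.
Tool frame: the origin (TCP) lies between the finger pads; the fingertips stand 11 mm ahead of it and the grasp point (between the pads) lies 8 mm behind it; z points along the fingers, x is the direction in which the jaws open and shut, and the axes are right-handed (so a half turn about z gives the same grasp; the last joint's range is limited). The gripper opens to 85 mm and grips with 20 to 120 N. Pads are 22 mm wide; open, the fingers measure 114 mm over their backs; the gripper's body (76 mm by 85 mm) begins 54 mm behind the grasp point. The pads swing forward as they close: fully open they stand 13 mm farther back than shut.
Start: joints at [-1.311, 0.087, 0.176, 1.66, 0, 1.571], TCP at [0.141, -0.532, 0.242] pointing down, gripper open.
Joint ranges: [-3.13, 3.13], [-0.85, 1.81], [-1.15, 1.24], [-2.2, 2.28], [-1.44, 1.52], [-3.14, 3.14]. Speed limits (rad/s): [2.22, 2.22, 2.57, 3.14, 3.14, 3.14].

### API

Orientations are given as a 3x3 rotation matrix whose columns are the frame's x, y, z axes.
In Python, from rig import get_obs, read_camera, job_done gives the robot as it stands.
- The arm moves only by the tool carry_out, never from a script. Its argument "targets" is a list of rows, each a list of 7 numbers: the opening in per cent of the stroke, from 0 (shut) to 100 (fully open), then the shift along the world's x, y, z in cm, then the turn, a rotation vector about the world's x, y, z in degrees. In form: [[gripper, x, y, z, wx, wy, wz], ...]. A call has 1 to 20 rows; each row is the pose to reach, as a shift and turn from the pose commanded when the call began; what a row does not reach only later rows make up. A row lasts 1/12 s, in which the tool goes at most 41.7 mm and 7.16 degrees, less where a joint would pass 70% of its speed; a pose out of reach is approached as far as the arm can. A call with a gripper value outside its range is refused whole. The fingers move at their own pace and stop on an object; "squeeze" is the grip in N (left out, the last holds). Time passes only in rows, so rows that repeat a pose let the fingers close. It gives the time, the measured TCP pose, the force and the opening at its end, in the units of the state.
- get_obs(): the state, without advancing time (a new reading comes with each control period).
- read_camera(name): name is "scene" or "top"; returns a dict with "color" (480x640x3 uint8, blue, green, red), "depth" (480x640 float32, m along the optical axis (not along the pixel's ray), 0 where there is no reading), "camera_matrix" (3x3 intrinsics, pixels), "k1" (the pictures are not rectified: a ray, as slopes to the right and down, at radius r is drawn at 1 + k1 r^2 times it, then the intrinsics apply), "extrinsics" (4x4, takes a point from camera to world coordinates). Camera axes: x right, y down, z forward; pixel columns grow to the right and rows downward; lengths in m; the calibration is good to about 2 mm. A picture is of the moment at which its call begins.
- job_done(): hands the job in, once; it reports no verdict.
The state is a dict: "time_s": time; "q": joint angles; "joint_vel": joint speeds; "joint_efforts": joint torques, N m; "tool_pos": TCP position; "orientation": TCP orientation; "ft_force": force on the tool from outside, world axes, zero at the start; "wrist_torque": the same for the moment, N m; "opening": finger opening in m.
Only numpy, scipy, OpenCV 4.12 (cv2) and the standard library are available. Lean on these libraries where they do the work, as an engineer would, in place of code of your own. Each camera call takes 0.05 s, during which the arm holds its last target. There are 200 camera calls.

### The job

Check the closed amber flux bottle for settled solids: first turn up the inspection light by sliding its black dimmer grip along the track until it is level with the green pointer, then turn the bottle upside down and keep it upside down, cap pointing down, for two full seconds. Finally stand it upright, wholly on the round green coaster, setting it down without dropping it, and leave the dimmer at the pointer. Do not shift or tip the solvent bottle, the white jar or the yellow bin.

Things in the scene. Friction and masses are not known exactly. Their poses are not given: they have to be found in the camera images.
- flux: closed amber glass flux bottle with a black cap and a paper band near its foot, loose, 120 to 220 g, centre of mass about 50 mm above its foot. Straight round body 42 mm in diameter from the foot to 75 mm up, cone to a short neck, cap 30 mm in diameter from 87 to 110 mm (total height 110 mm). Origin: centre of its underside; z points to the cap. It starts upright on the bench
- coaster: round green coaster, fixed to the bench, 84 mm in diameter, 4 mm thick, with a thin white circle on it. Origin: centre of its underside, at bench level
- lightbox: grey control box of the inspection light, fixed on the bench, 100 mm (its x) by 200 mm (its y) by 30 mm high. Origin: centre of its underside. On its top, centred, an aluminium track 40 mm wide (x) and 170 mm long (y), its top 44 mm above the bench
- dimmer (a joint): position of the dimmer grip along its track, m: 0 to 0.12, growing towards the box's +y; at 0.06 it is in the middle of the box. It starts between 0 and 0.035. It stays where it is left; friction about 1.5 N
- dimmer_top (a point): centre of the top face of the black dimmer grip, a block 28 mm (box x) by 20 mm (box y), 40 mm tall; this point is 84.5 mm above the bench
- mark: green pointer on top of the light box, beside the track on its +x side, 22 mm long, 10 mm wide (y), 10 mm tall, only a marking; origin: its tip at the track's edge, 30 mm above the bench; axes parallel to those of the box. The grip's centre belongs level with it along y
- solvent: bystander: pale grey-blue plastic solvent bottle with a white collar and steel pump top, loose, 48 mm in diameter, 110 mm tall. Origin: centre of its underside; z up
- jar: bystander: white jar with a red lid, loose, 57 mm in diameter, 56 mm tall. Origin: centre of its underside; z up
- bin: bystander: yellow open parts bin, loose, 80 mm (its x) by 70 mm (y) by 40 mm high. Origin: centre of its underside; z up
There are look-alikes about, which are no part of the job. Of the things that look like the lightbox, the smaller one is meant.

How it is judged:
By the outcome, as a careful person would: the job done as asked, in the order asked, and still so for the second after the job is handed in, with the robot touching nothing.
It also fails if it takes over 72 s, if anything falls off the work surface, if the arm or the gripper's body presses on something with over 40 N, if the wrist force passes 120 N, or if a joint passes its speed limit or range.

## Working session

There is one attempt and no reset: what is moved stays moved. The work goes in short steps, Python scripts to look and compute and a tool call to move; the robot and the scene stay as the last step left them, time stands still between calls to the robot, and variables do not carry over. Pictures are saved under pics/ and viewed, about 8 in all and at most 12, crops included, and the job is handed in when it is done.

Besides the shell and the picture viewer there is one more tool, called after ">>>" as name([rows], argument=value, ...), one row to a line, values as JSON. carry_out: Moves the arm, as the interface text tells. Its arguments: {"type":"object","properties":{"targets":{"type":"array"},"squeeze":{"type":"number"}},"required":["targets"]}

```bash
ls; mkdir -p pics; cat > h.py <<'E'
import numpy as np, cv2
from rig import get_obs, read_camera, job_done
def cloud(c):
    K=c["camera_matrix"];k=float(np.ravel(c["k1"])[0])
    v,u=np.mgrid[0:480,0:640].astype(np.float32)
    p=cv2.undistortPoints(np.stack([u.ravel(),v.ravel()],1)[:,None],K,np.array([k,0,0,0.]))[:,0]
    d=c["depth"].ravel()
    P=np.c_[p*d[:,None],d]; E=c["extrinsics"]
    return (P@E[:3,:3].T+E[:3,3]).reshape(480,640,3)
E
python3 - <<'E'
from h import *
for n in("scene","top"):
    c=read_camera(n);cv2.imwrite(f"pics/{n}0.png",c["color"]);np.save(f"{n}.npy",cloud(c));np.save(n+"c.npy",c["color"])
    print(n,c["extrinsics"].round(3),c["k1"])
print(get_obs())
E
```

```text
pics
scene [[ 0.773  0.529 -0.351  0.891]
 [ 0.634 -0.635  0.442 -0.634]
 [ 0.011 -0.564 -0.826  1.204]
 [ 0.     0.     0.     1.   ]] -0.15438514064623712
top [[-0.019 -0.98   0.196  0.251]
 [-0.999  0.024  0.022 -0.053]
 [-0.027 -0.196 -0.98   0.964]
 [ 0.     0.     0.     1.   ]] -0.07081629763388507
{'time_s': 0.1, 'q': array([-1.31098809e+00,  8.74188715e-02,  1.75219850e-01,  1.65977827e+00,
        2.21686493e-05,  1.57078023e+00]), 'joint_vel': array([ 0.00118644, -0.00089113,  0.00087734, -0.00124239,  0.0013959 ,
        0.00045956]), 'joint_efforts': array([ 3.63114141e-04, -5.21558654e+01,  4.65655804e+01,  1.59069349e-02,
        1.44454663e-05,  1.55049776e-05]), 'tool_pos': array([ 0.14125199, -0.53136601,  0.24164969]), 'orientation': array([[ 2.56910609e-01, -9.66435129e-01, -2.81958202e-04],
       [-9.66434449e-01, -2.56910763e-01,  1.14702062e-03],
       [-1.18095911e-03, -2.21876456e-05, -9.99999302e-01]]), 'ft_force': array([ 0.07236461, -0.29321122, -0.46399164]), 'wrist_torque': array([0.03575133, 0.00634994, 0.00523955]), 'opening': 0.08553608052015785}
```

View pics/scene0.png

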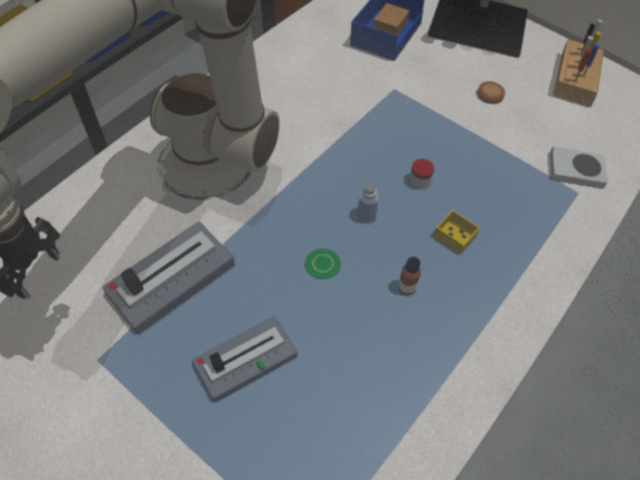

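View pics/top0.png

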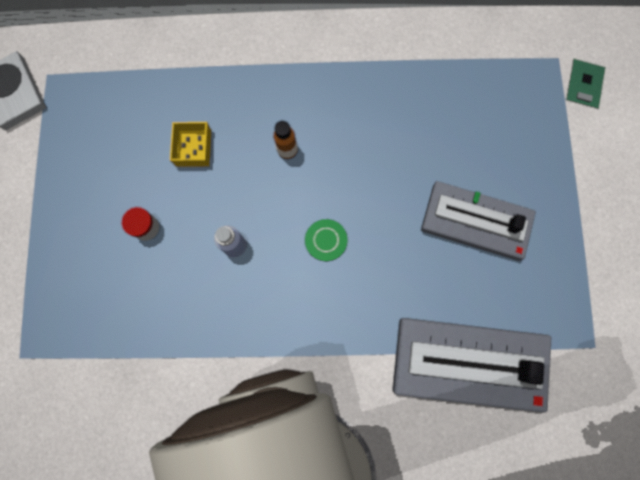

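The top view shows the small light box at about (478,220), its grip at (516,223) and the green pointer at (476,197). The flux bottle is at (286,140), the coaster at (326,240), the bin at (190,144), the jar at (138,222) and the solvent at (229,240). The big box at (473,365) is the decoy.

```bash
python3 - <<'E'
from h import *
P=np.load("top.npy");C=np.load("topc.npy");H=cv2.cvtColor(C,cv2.COLOR_BGR2HSV)
S=np.load("scene.npy");SC=np.load("scenec.npy")
def box(P,b):  # u0,v0,u1,v1
    return P[b[1]:b[3],b[0]:b[2]].reshape(-1,3)
for n,b in dict(flux=(268,115,305,165),solv=(210,222,250,262),jar=(118,203,160,245),bin=(165,118,215,172)).items():
    Q=box(P,b);Q=Q[Q[:,2]>.015]
    print(n,len(Q),"zmax",Q[:,2].max().round(4))
    for lo,hi in((.015,.04),(.04,.075),(.075,.1),(.1,.13)):
        q=Q[(Q[:,2]>lo)&(Q[:,2]<hi)]
        if len(q)>5: print("  ",lo,len(q),q.min(0).round(3),q.max(0).round(3))
g=(H[...,0]>45)&(H[...,0]<80)&(H[...,1]>130)
for n,b in dict(coaster=(300,210,355,270),mark=(465,185,490,210)).items():
    q=box(P,b)[box(g[...,None].repeat(3,2),b)[:,0]]
    print(n,len(q),q.mean(0).round(4),(q.min(0)/2+q.max(0)/2).round(4),(np.ptp(q,axis=0)).round(3))
Q=box(P,(415,170,545,270))
for lo,hi in((.022,.036),(.04,.05),(.075,.1)):
    q=Q[(Q[:,2]>lo)&(Q[:,2]<hi)]
    r=cv2.minAreaRect((q[:,:2]*1000).astype(np.float32)); print("lb",lo,len(q),r,q.mean(0).round(4),np.median(q[:,2]).round(4))
q=Q[Q[:,2]>.022];print("all",cv2.minAreaRect((q[:,:2]*1000).astype(np.float32)))
# scene
print("scene")
for n,b in dict(flux=(395,250,428,298),solv=(352,178,385,225),jar=(405,152,440,192),bin=(430,205,482,255)).items():
    Q=box(S,b)
    for lo,hi in((.015,.04),(.04,.075),(.075,.1),(.1,.13)):
        q=Q[(Q[:,2]>lo)&(Q[:,2]<hi)]
        if len(q)>5: print(n,lo,len(q),q.min(0).round(3),q.max(0).round(3),q.mean(0).round(3))
HS=cv2.cvtColor(SC,cv2.COLOR_BGR2HSV);g=(HS[...,0]>45)&(HS[...,0]<80)&(HS[...,1]>130)
for n,b in dict(coaster=(300,245,345,282),mark=(250,355,272,375)).items():
    q=box(S,b)[box(g[...,None].repeat(3,2),b)[:,0]]
    print(n,len(q),q.mean(0).round(4),(q.min(0)/2+q.max(0)/2).round(4))
Q=box(S,(185,310,305,405))
for lo,hi in((.022,.036),(.04,.05),(.075,.1)):
    q=Q[(Q[:,2]>lo)&(Q[:,2]<hi)];print("lb",lo,len(q),cv2.minAreaRect((q[:,:2]*1000).astype(np.float32)),np.median(q[:,2]).round(4))
E
```

```text
flux 678 zmax 0.9644
   0.015 102 [0.605 0.005 0.015] [0.627 0.047 0.04 ]
   0.04 175 [0.605 0.006 0.04 ] [0.64  0.048 0.075]
   0.075 181 [0.607 0.006 0.075] [0.641 0.046 0.099]
   0.1 209 [0.612 0.012 0.1  ] [0.64  0.04  0.113]
solv 726 zmax 0.9644
   0.015 76 [0.409 0.107 0.015] [0.447 0.144 0.04 ]
   0.04 141 [0.409 0.107 0.04 ] [0.454 0.154 0.075]
   0.075 320 [0.409 0.108 0.075] [0.456 0.154 0.1  ]
   0.1 187 [0.416 0.117 0.1  ] [0.445 0.147 0.114]
jar 892 zmax 0.9644
   0.015 130 [0.446 0.281 0.015] [0.494 0.318 0.038]
   0.04 758 [0.445 0.28  0.04 ] [0.502 0.337 0.06 ]
bin 767 zmax 0.9644
   0.015 670 [0.594 0.183 0.015] [0.678 0.255 0.04 ]
   0.04 85 [0.594 0.183 0.04 ] [0.676 0.253 0.043]
coaster 993 [ 0.4372 -0.0466  0.0084] [ 0.3645 -0.0469  0.4811] [0.228 0.077 0.967]
mark 43 [ 0.5007 -0.3257  0.0607] [ 0.3832 -0.1963  0.4998] [0.265 0.286 0.929]
lb 0.022 3384 ((466.50775146484375, -338.44464111328125), (201.731689453125, 102.1261978149414), 71.49433898925781) [ 0.4623 -0.3337  0.0289] 0.029
lb 0.04 1666 ((479.6512756347656, -342.44696044921875), (169.96115112304688, 68.
[... 997 characters left out ...]
385 [0.447 0.276 0.04 ] [0.503 0.336 0.062] [0.476 0.303 0.055]
bin 0.015 498 [0.596 0.177 0.015] [0.677 0.254 0.04 ] [0.636 0.217 0.028]
bin 0.04 112 [0.596 0.178 0.04 ] [0.678 0.253 0.05 ] [0.637 0.211 0.042]
coaster 524 [ 0.4414 -0.0518  0.0094] [ 0.6454 -0.3221  0.6009]
mark 25 [ 0.5066 -0.3357  0.0401] [ 0.5062 -0.3359  0.0403]
lb 0.022 2638 ((466.6149597167969, -340.2516784667969), (201.37889099121094, 102.26856994628906), 70.92294311523438) 0.0304
lb 0.04 1337 ((478.3157653808594, -344.59130859375), (170.72874450683594, 68.58627319335938), 70.5534439086914) 0.0446
lb 0.075 137 ((447.9231262207031, -395.9077453613281), (19.074729919433594, 29.719457626342773), 72.21501159667969) 0.0847
```

```bash
python3 - <<'E'
from h import *
th=np.radians(71.2-90);X=np.array([np.cos(th),np.sin(th)]);Y=np.array([-X[1],X[0]])
for n,bm,bc,bg,c0 in(("top",(465,185,490,210),(300,210,355,270),(500,205,535,240),(.4665,-.3384)),("scene",(250,355,272,375),(300,245,345,282),(205,345,230,380),(.4666,-.3403))):
    P=np.load(n+".npy");C=np.load(n+"c.npy");H=cv2.cvtColor(C,cv2.COLOR_BGR2HSV)
    g=(H[...,0]>45)&(H[...,0]<85)&(H[...,1]>110)
    def sel(b,m): return P[b[1]:b[3],b[0]:b[2]][m[b[1]:b[3],b[0]:b[2]]]
    q=sel(bm,g&(P[...,2]>.033)&(P[...,2]<.045));r=q[:,:2]-c0
    print(n,"mark",len(q),"box xy range",(r@X).min(),(r@X).max(),(r@Y).min(),(r@Y).max())
    q=sel(bg,(P[...,2]>.079)&(P[...,2]<.09));r=q[:,:2]-c0
    print("grip",len(q),(r@X).min(),(r@X).max(),(r@Y).min(),(r@Y).max(),q.mean(0))
    q=sel(bc,g&(P[...,2]<.02)&(P[...,2]>-.01));print("coaster",cv2.minEnclosingCircle((q[:,:2]*1000).astype(np.float32)))
E
```

```text
top mark 50 box xy range 0.025360464815062635 0.046592034576749604 0.014572959188506977 0.023483563480409475
grip 162 -0.013605670247233276 0.015112226070217458 -0.06777954611818104 -0.047405477489773674 [ 0.44774134 -0.39248126  0.08308089]
coaster ((439.14251708984375, -46.54001998901367), 40.66826629638672)
scene mark 36 box xy range 0.025847704380624226 0.04695975256385653 0.01341219746472634 0.021699057320975927
grip 124 -0.014674767345974274 0.015030897460479167 -0.06833050888568225 -0.049940658044056126 [ 0.44870895 -0.39654562  0.08459136]
coaster ((437.1925048828125, -49.283573150634766), 42.010780334472656)
```

>>> carry_out([
  [60, 4, 3, -1, 0, 0, -6],
  [60, 8, 5, -1, 0, 0, -12],
  [60, 12, 7, -2, 0, 0, -18],
  [60, 16, 9, -3, 0, 0, -24],
  [60, 20, 10, -4, 0, 0, -30],
  [60, 25, 12, -5, 0, 0, -33.7],
  [60, 30.7, 13.7, -10, 0, 0, -33.7],
  [60, 30.7, 13.7, -11, 0, 0, -33.7],
  [60, 30.7, 13.7, -11, 0, 0, -33.7],
], squeeze=30)

```text
time_s: 0.85
tool_pos: [0.4504, -0.3928, 0.13]
orientation: [[-0.321, -0.947, -0.001], [-0.947, 0.321, 0.001], [-0.001, 0.001, -1.0]]
ft_force: [0.1, 0.1, -1.5]
opening: 0.0513
```

>>> carry_out([
  [60, -0.1, -0.1, -2, 0, 0, 0],
  [60, -0.1, -0.1, -4, 0, 0, 0],
  [60, -0.1, -0.1, -5.5, 0, 0, 0],
  [60, -0.1, -0.1, -6.4, 0, 0, 0],
  [60, -0.1, -0.1, -6.4, 0, 0, 0],
  [5, -0.1, -0.1, -6.4, 0, 0, 0],
  [5, -0.1, -0.1, -6.4, 0, 0, 0],
  [5, -0.1, -0.1, -6.4, 0, 0, 0],
  [5, -0.1, -0.1, -6.4, 0, 0, 0],
  [5, -0.1, -0.1, -6.4, 0, 0, 0],
  [5, -0.1, -0.1, -6.4, 0, 0, 0],
], squeeze=30)

```text
time_s: 1.77
tool_pos: [0.4477, -0.396, 0.0698]
orientation: [[-0.323, -0.947, 0.002], [-0.947, 0.323, -0.002], [0.001, -0.002, -1.0]]
ft_force: [-1.0, 0.9, 5.7]
opening: 0.0193
```

>>> carry_out([
  [5, 0.5, 1.4, 0, 0, 0, 0],
  [5, 1.0, 2.9, 0, 0, 0, 0],
  [5, 1.5, 4.4, 0, 0, 0, 0],
  [5, 2.0, 5.8, 0, 0, 0, 0],
  [5, 2.3, 6.7, 0, 0, 0, 0],
  [5, 2.4, 7.1, 0, 0, 0, 0],
  [5, 2.4, 7.1, 0, 0, 0, 0],
  [5, 2.4, 7.1, 0, 0, 0, 0],
])

```text
time_s: 2.43
tool_pos: [0.472, -0.3245, 0.0698]
orientation: [[-0.322, -0.947, 0.002], [-0.947, 0.322, -0.001], [0.0, -0.002, -1.0]]
ft_force: [-0.3, 1.2, 7.8]
opening: 0.0193
```

```bash
python3 - <<'E'
from h import *
o=get_obs();print(o["tool_pos"],o["ft_force"],o["q"])
c=read_camera("scene");cv2.imwrite("pics/s1.png",cv2.resize(c["color"][290:420,170:330],None,fx=4,fy=4))
E
```

```text
[ 0.47202693 -0.32446865  0.06975898] [-0.30571992  1.17385557  7.7941001 ] [-6.02435645e-01  1.41582317e-01 -9.76055023e-02  1.32939031e+00
  4.59976295e-04  2.86689661e+00]
```

View pics/s1.png

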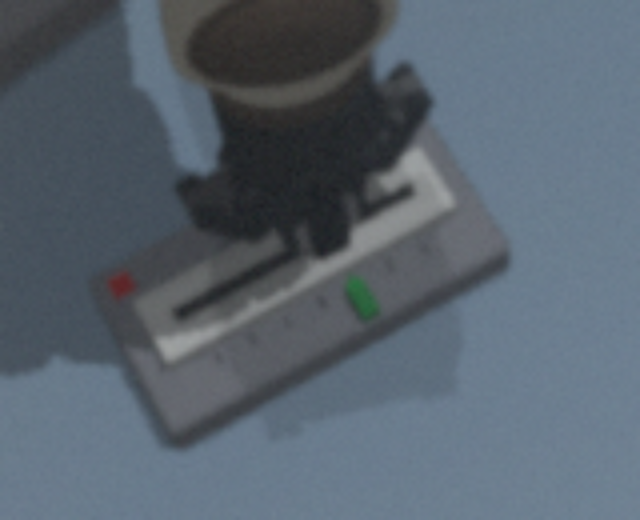

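The crop shows the closed gripper on the grip at about (330,235), near level with the pointer at (360,298). The measured travel is 75.5 mm of 76.7 mm, so I'll nudge it, release and lift.

>>> carry_out([
  [5, 0.04, 0.12, 0, 0, 0, 0],
  [5, 0.04, 0.12, 0, 0, 0, 0],
  [5, 0.04, 0.12, 0, 0, 0, 0],
  [45, 0.04, 0.12, 0, 0, 0, 0],
  [45, 0.04, 0.12, 0, 0, 0, 0],
  [45, 0.04, 0.12, 0, 0, 0, 0],
  [45, 0.04, 0.12, 0, 0, 0, 0],
  [45, 0.04, 0.12, 1, 0, 0, 0],
  [45, 0.04, 0.12, 4, 0, 0, 0],
  [45, 0.04, 0.12, 8, 0, 0, 0],
  [45, 0.04, 0.12, 12, 0, 0, 0],
  [45, 0, 1, 16, 0, 0, 0],
  [45, 0, 4, 18, 0, 0, 6],
  [45, 0, 8, 20, 0, 0, 13],
  [45, 0, 12, 20, 0, 0, 20],
  [45, 0, 16, 20, 0, 0, 27],
  [45, 0, 19, 20, 0, 0, 34],
  [45, 0, 22, 20, 0, 0, 41],
  [45, 0, 24, 20, 0, 0, 48],
  [45, 0, 24, 20, 0, 0, 55],
])

```text
time_s: 4.15
tool_pos: [0.471, -0.0814, 0.2695]
orientation: [[0.598, -0.802, 0.001], [-0.802, -0.598, 0.001], [0.0, -0.001, -1.0]]
ft_force: [0.6, -1.0, 0.7]
opening: 0.0383
```

```bash
python3 - <<'E'
from h import *
o=get_obs();print(o["tool_pos"],o["q"])
th=np.radians(71.2-90);X=np.array([np.cos(th),np.sin(th)]);Y=np.array([-X[1],X[0]])
for n,c0 in(("top",(.4665,-.3384)),("scene",(.4666,-.3403))):
    c=read_camera(n);P=cloud(c);r=P[...,:2]-np.array(c0);a=r@X;b=r@Y
    m=(abs(a)<.03)&(abs(b)<.09)&(P[...,2]>.075)&(P[...,2]<.095)
    H=cv2.cvtColor(c["color"],cv2.COLOR_BGR2HSV);g=(H[...,0]>45)&(H[...,0]<85)&(H[...,1]>100)&(abs(a)<.06)&(abs(b)<.09)&(P[...,2]>.033)&(P[...,2]<.047)
    print(n,m.sum(),a[m].min(),a[m].max(),b[m].min(),b[m].max(),"mark",g.sum(),b[g].min(),b[g].max())
    if n=="top": cv2.imwrite("pics/t2.png",cv2.resize(c["color"][160:280,400:560],None,fx=5,fy=5,interpolation=cv2.INTER_CUBIC))
E
```

```text
[ 0.47102484 -0.08144473  0.26945278] [-1.71675083e-01 -7.37941246e-02  6.74917445e-02  1.71103050e+00
  7.99704679e-04  2.32916801e+00]
top 184 -0.014514534656307827 0.01445714744377974 0.008623125555022218 0.02870675179363874 mark 48 0.01425320125331443 0.023573446946260415
scene 138 -0.0134625897729352 0.015137475575559159 0.006499391802656956 0.027580833457999835 mark 41 0.012683098847275363 0.021883395503560985
```

View pics/t2.png

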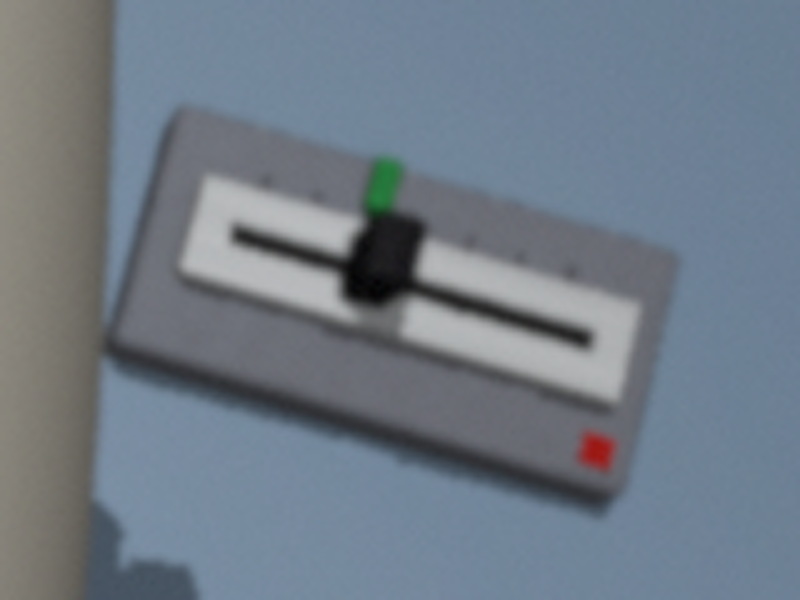

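The top crop shows the grip at (385,258) level with the green pointer at (383,185). Both clouds put it within 0.3 mm. Next I'll reorient the tool for the bottle.

>>> carry_out([
  [85, 0, 0.5, 0, 0, 0, 7],
  [85, 0, 1, 0, 0, 0, 14],
  [85, 0, 1.5, 0, 0, 0, 21],
  [85, 0, 2, 0, 0, 0, 28],
  [85, 0, 2.5, 0, 0, 0, 35],
  [85, 0, 3, 0, 0, 0, 42],
  [85, 0, 3.5, 0, 0, 0, 49],
  [85, 0, 4, 0, 0, 0, 56],
  [85, 0, 4.5, 0, 0, 0, 63],
  [85, 0, 5, 0, 0, 0, 70],
  [85, 0, 5.5, 0, 0, 0, 77],
  [85, 0, 6, 0, 0, 0, 84],
  [85, 0, 6.5, 0, 0, 0, 91],
  [85, 0, 7, 0, 0, 0, 98],
  [85, 0, 7.5, 0, 0, 0, 105],
  [85, 0, 8, 0, 0, 0, 112],
  [85, 0, 8.5, 0, 0, 0, 119],
  [85, 0, 9, 0, 0, 0, 126],
  [85, 0, 9.3, 0, 0, 0, 133],
  [85, 0, 9.6, 0, 0, 0, 140],
])

```text
time_s: 5.92
tool_pos: [0.4713, 0.011, 0.2687]
orientation: [[0.067, 0.998, 0.0], [0.998, -0.067, -0.0], [-0.0, 0.0, -1.0]]
ft_force: [0.8, 0.0, -0.1]
opening: 0.0725
```

>>> carry_out([
  [85, 0, 0, 0, 0, 0, 5.4],
  [85, 0, 0, 0, 0, 0, 5.4],
])

```text
time_s: 6.08
tool_pos: [0.4714, 0.0109, 0.2686]
orientation: [[-0.027, 1.0, 0.0], [1.0, 0.027, -0.0], [-0.0, 0.0, -1.0]]
ft_force: [-0.7, -1.7, -0.0]
opening: 0.0726
```

>>> carry_out([
  [85, 0, 0, 0, 0, -7, 0],
  [85, 0, 0, 0, 0, -14, 0],
  [85, 0, 0, 0, 0.5, -21, 0],
  [85, 0, 0, 0, 0.5, -28, 0],
  [85, 0, 0, 0, 1, -35, 0],
  [85, 0, 0, 0, 1, -42, 0],
  [85, 0, 0, 0, 1.5, -49, 0],
  [85, 0, 0, 0, 2, -56, 0],
  [85, 0, 0, 0, 2.2, -60, 0],
  [85, 0, 0, 0, 2.2, -60, 0],
])

```text
time_s: 6.92
tool_pos: [0.557, 0.0112, 0.278]
orientation: [[-0.028, 0.528, 0.849], [1.0, 0.003, 0.031], [0.014, 0.849, -0.528]]
ft_force: [-0.6, 1.0, -0.3]
opening: 0.0726
```

```bash
python3 - <<'E'
from h import *
o=get_obs();print(o["tool_pos"],o["q"],o["orientation"].round(3),o["time_s"])
E
```

```text
[0.55697047 0.01117108 0.27798479] [ 0.00798113 -0.84634271 -0.79925173  0.6035868   0.02454814  0.00155236] [[-0.028  0.528  0.849]
 [ 1.     0.003  0.031]
 [ 0.014  0.849 -0.528]] 6.9167
```

```bash
cat > fit.py <<'E'
import numpy as np
from scipy.optimize import least_squares
D=np.array([[.08742,.17522,1.65978,np.hypot(.14125,.53137),.24165],[.14158,-.09761,1.32939,np.hypot(.47203,.32447),.06976],
[-.07379,.06749,1.71103,np.hypot(.47102,.08144),.26945],[-.84634,-.79925,.60359,np.hypot(.55697,.01117),.27798]])
def fk(p,q2,q3,q4):
    L1,L2,a,b,d,h,r0=p;e=q2-q3;t=e+q4
    return r0+L1*np.sin(q2+a)+L2*np.cos(e+b)+d*np.cos(t), h+L1*np.cos(q2+a)-L2*np.sin(e+b)-d*np.sin(t)
def res(p):
    r,z=fk(p,*D[:,:3].T);return np.r_[r-D[:,3],z-D[:,4]]
if __name__=="__main__":
    for x0 in([.3,.3,0,0,.2,.2,0],[.4,.4,0,0,.25,.3,0],[.45,.35,.3,.3,.2,.2,0]):
        s=least_squares(lambda p:np.r_[res(p),1e-3*p[6],1e-4*p[2:4]],x0);print(s.x.round(4),abs(s.fun).max())
E
python3 fit.py
```

```text
[ 4.202e-01  5.200e-01  1.000e-04 -6.950e-02  4.183e-01  1.600e-01
 -0.000e+00] 6.9457769628192085e-06
[ 4.202e-01  5.200e-01  1.000e-04 -6.950e-02  4.183e-01  1.600e-01
 -0.000e+00] 6.945776962582934e-06
[ 4.202e-01  5.200e-01  1.000e-04 -6.950e-02  4.183e-01  1.600e-01
 -0.000e+00] 6.945776962912037e-06
```

>>> carry_out([
  [85, 10, 0, 3, 0, 0, 7],
  [85, 10, 0, 5, 0, 0, 14],
  [85, 10, 0, 5, 0, 0, 20],
  [85, 10, 0, 5, 0, 0, 20],
])

```text
time_s: 7.25
tool_pos: [0.6616, 0.009, 0.3287]
orientation: [[-0.373, 0.498, 0.783], [0.928, 0.186, 0.324], [0.016, 0.847, -0.532]]
ft_force: [0.7, -0.9, -1.1]
opening: 0.0727
```

```bash
python3 - <<'E'
from h import *
o=get_obs();print(repr(o["tool_pos"]),repr(o["q"]),o["orientation"].round(4),o["time_s"])
E
```

```text
array([0.66159353, 0.00903225, 0.32869967]) array([-0.17629208, -0.44590097, -0.47398607,  0.61201302,  0.4734084 ,
       -0.30896531]) [[-0.3731  0.4982  0.7827]
 [ 0.9277  0.1861  0.3237]
 [ 0.0155  0.8469 -0.5316]] 7.25
```

```bash
cat > kin.py <<'E'
import numpy as np
from scipy.optimize import least_squares
from scipy.spatial.transform import Rotation as R
L1,L2,b0,d1,d2,h=.4202,.52,-.0695,.1443,.274,.16
LO=np.array([-3.13,-.85,-1.15,-2.2,-1.44,-3.14]);HI=np.array([3.13,1.81,1.24,2.28,1.52,3.14])
B=np.array([[0,0,1.],[1,0,0],[0,1,0]])  # q6=0: tool x=left, z=ahead, y=up (in link frame)
def fk(q,full=False):
    e=q[1]-q[2];t=e+q[3];R1=R.from_euler('z',q[0])
    el=np.array([L1*np.sin(q[1]),0,h+L1*np.cos(q[1])])
    w=el+L2*np.array([np.cos(e+b0),0,-np.sin(e+b0)])
    Rt=R.from_euler('y',t);w5=w+Rt.apply([d1,0,0])
    R5=Rt*R.from_euler('z',q[4]);p=w5+R5.apply([d2,0,0])
    O=(R1*R5).as_matrix()@B@R.from_euler('z',q[5]).as_matrix()
    if full: return R1.apply(p),O,R1.apply(np.array([el,w,w5]))
    return R1.apply(p),O
def ik(p,O,q0,m=.03):
    f=lambda q:np.r_[(fk(q)[0]-p)*5,(R.from_matrix(O.T@fk(q)[1])).as_rotvec()]
    s=least_squares(f,np.clip(q0,LO+m+1e-3,HI-m-1e-3),bounds=(LO+m,HI-m))
    return s.x,np.abs(s.fun).max()
def tool(psi,a,up=1):
    """psi yaw, a tilt (deg) below horizontal for up=1; bottle up (1) or inverted (-1)"""
    c,s=np.cos(np.radians(psi)),np.sin(np.radians(psi));ca,sa=np.cos(np.radians(a)),np.sin(np.radians(a))
    z=np.array([c*ca,s*ca,-up*sa]);x=np.array([-s,c,0])*up
    return np.c_[x,np.cross(z,x),z]
def bestik(p,O,n=25,seed=0,m=.03):
    g=np.random.default_rng(seed);out=[]
    for i in range(n):
        q0=np.r_[np.arctan2(p[1],p[0])+g.uniform(-.7,.7),g.uniform(-.8,.8),g.uniform(-1,1),g.uniform(-1,2),g.uniform(-1.4,1.4),g.uniform(-3,3)]
        q,e=ik(p,O,q0,m)
        if e<2e-3 and not any(np.abs(q-k).max()<.05 for k in out): out.append(q)
    return out
E
python3 - <<'E'
from kin import *
q=np.array([-0.17629208,-0.44590097,-0.47398607,0.61201302,0.4734084,-0.30896531])
p,O=fk(q);print(p.round(4),O.round(3))
fl=np.array([.626,.0235,.045]);co=np.array([.438,-.048,.05])
for a in(20,30,40,50):
  for psi in(0,30,45,60,75,90,105):
    for n,t in(("pick",fl),("place",co)):
        O=tool(psi,a);S=bestik(t+.008*O[:,2],O,12)
        for q in S: print(a,psi,n,q.round(2),"w,w5",fk(q,True)[2][1:].round(2).tolist())
E
```

```text
[0.6615 0.009  0.3288] [[-0.373  0.498  0.783]
 [ 0.928  0.186  0.324]
 [ 0.016  0.847 -0.532]]
20 30 pick [-0.24 -0.16 -1.03 -0.4   0.71 -0.32] w,w5 [[0.28, -0.07, 0.2], [0.41, -0.1, 0.14]]
20 45 pick [-0.33 -0.05 -0.86 -0.12  1.   -0.61] w,w5 [[0.34, -0.12, 0.23], [0.45, -0.15, 0.14]]
20 45 place [-0.71 -0.3  -0.93  0.73  1.21 -1.35] w,w5 [[0.24, -0.21, 0.28], [0.26, -0.22, 0.14]]
20 60 pick [-0.37  0.14 -0.56  0.47  1.19 -1.14] w,w5 [[0.45, -0.17, 0.27], [0.5, -0.19, 0.14]]
20 60 place [-0.7   0.13 -0.57  1.32  1.18 -2.05] w,w5 [[0.36, -0.31, 0.27], [0.31, -0.26, 0.14]]
20 75 pick [-0.37  0.48 -0.12  1.27  1.21 -1.88] w,w5 [[0.6, -0.23, 0.27], [0.56, -0.22, 0.14]]
20 75 place [-0.66  0.39 -0.32  1.68  1.05 -2.46] w,w5 [[0.46, -0.35, 0.24], [0.37, -0.29, 0.14]]
20 90 pick [-0.35  0.77  0.27  1.82  1.08 -2.38] w,w5 [[0.72, -0.26, 0.24], [0.63, -0.23, 0.14]]
20 90 place [-0.6   0.56 -0.11  1.89  0.89 -2.68] w,w5 [[0.54, -0.37, 0.22], [0.44, -0.3, 0.14]]
20 105 pick [-0.31  1.    0.59  2.14  0.91 -2.65] w,w5 [[0.8, -0.25, 0.22], [0.69, -0.22, 0.14]]
20 105 place [-0.52  0.69  0.06  2.
[... 3048 characters left out ...]
0.54, -0.12, 0.25]]
50 60 place [-0.51 -0.21 -0.62  1.15  0.7  -1.55] w,w5 [[0.35, -0.2, 0.4], [0.35, -0.2, 0.25]]
50 75 pick [-0.24  0.25 -0.16  1.14  0.7  -1.54] w,w5 [[0.58, -0.14, 0.39], [0.58, -0.14, 0.25]]
50 75 place [-0.5  -0.03 -0.46  1.33  0.68 -1.87] w,w5 [[0.42, -0.23, 0.4], [0.39, -0.21, 0.25]]
50 90 pick [-0.23  0.42  0.06  1.39  0.68 -1.87] w,w5 [[0.65, -0.15, 0.39], [0.63, -0.15, 0.25]]
50 90 place [-0.46  0.13 -0.31  1.49  0.61 -2.15] w,w5 [[0.48, -0.24, 0.39], [0.44, -0.22, 0.25]]
50 105 pick [-0.21  0.58  0.27  1.62  0.61 -2.16] w,w5 [[0.72, -0.15, 0.38], [0.67, -0.14, 0.25]]
50 105 place [-0.42  0.26 -0.17  1.62  0.52 -2.38] w,w5 [[0.54, -0.24, 0.38], [0.48, -0.21, 0.25]]
```

```bash
cat >> kin.py <<'E'
def rows(qs,q0,gr,n):
    """joint-space leg q0->qs in n rows, relative to pose at q0"""
    p0,O0=fk(q0)
    for i in range(1,n+1):
        s=i/n;p,O=fk(q0+(qs-q0)*s);r=R.from_matrix(O@O0.T).as_rotvec(degrees=True)
        print([gr,*np.round((p-p0)*100,1).tolist(),*np.round(r,0).astype(int).tolist()],end=", ")
    print()
E
python3 - <<'E'
from kin import *
from rig import get_obs
q0=get_obs()["q"]
fl=np.array([.626,.0235,.045]);co=np.array([.4375,-.0485,.05])
O=tool(60,30);H=np.array([np.cos(np.pi/3),np.sin(np.pi/3),0])
pg=np.array([-.33,.11,-.49,.65,1.02,-1.2]);
g,e=ik(fl+.008*O[:,2],O,pg);pre,e2=ik(fl+.008*O[:,2]-.1*H,O,g);hi,e3=ik(fl+.008*O[:,2]-.1*H+[0,0,.12],O,pre)
print(g.round(2),pre.round(2),hi.round(2),e,e2,e3)
print("tool pre",fk(pre)[0].round(4),"hi",fk(hi)[0].round(4))
rows(hi,q0,100,10)
for pos in([.6,-.1,.4],[.5,-.1,.4],[.5,0,.45]):
  for psi in(20,40,60,75,90):
    Oi=tool(psi,30,-1)
    for q in bestik(np.array(pos),Oi,10): print(pos,psi,q.round(2),"dmax",np.abs(q-hi).max().round(2))
E
```

```text
[-0.33  0.11 -0.49  0.65  1.02 -1.2 ] [-0.52  0.18 -0.4   0.99  1.05 -1.56] [-0.52  0.07 -0.27  1.22  1.05 -1.56] 4.90672817178897e-10 5.551115123125783e-15 1.333859294032924e-08
tool pre [ 0.5795 -0.0571  0.041 ] hi [ 0.5795 -0.0571  0.161 ]
[100, -0.5, -0.7, -3.0, -2, 2, 5], [100, -1.2, -1.4, -5.7, -4, 4, 9], [100, -2.1, -2.1, -8.1, -5, 5, 14], [100, -3.0, -2.7, -10.2, -5, 6, 18], [100, -4.0, -3.3, -12.0, -5, 6, 23], [100, -5.0, -3.9, -13.5, -5, 6, 27], [100, -5.9, -4.5, -14.7, -4, 5, 30], [100, -6.8, -5.1, -15.7, -2, 3, 34], [100, -7.6, -5.8, -16.3, -1, 1, 36], [100, -8.2, -6.6, -16.8, 1, -2, 38], 
[0.6, -0.1, 0.4] 20 [-0.45 -0.03 -1.01 -1.66  0.67 -2.67] dmax 2.89
[0.6, -0.1, 0.4] 40 [-0.54  0.29 -0.74 -2.09  0.96 -2.17] dmax 3.31
[0.5, 0, 0.45] 40 [-0.45 -0.22 -1.09 -1.82  0.91 -2.31] dmax 3.05
```

```bash
python3 - <<'E'
from kin import *
hi=np.array([-.52,.07,-.27,1.22,1.05,-1.56]);L=[]
for x in(.55,.65,.72):
 for y in(-.2,-.1,0):
  for z in(.35,.45,.55):
   for psi in(0,10,20,30,40):
    for q in bestik(np.array([x,y,z]),tool(psi,30,-1),5,m=.1):
      L.append((np.abs(q-hi).max(),x,y,z,psi,q.round(2).tolist()))
L.sort(key=lambda t:t[0]);[print(l) for l in L[:10]];print(len(L))
E
```

```text
(np.float64(2.219923247817925), 0.65, 0, 0.55, 10, [-0.1, -0.46, -0.92, -1.0, 0.24, -3.0])
(np.float64(2.222076093913702), 0.65, -0.1, 0.55, 0, [-0.24, -0.44, -0.91, -1.0, 0.21, -3.02])
(np.float64(2.2341438625619663), 0.55, -0.2, 0.55, 0, [-0.57, -0.6, -1.01, -1.01, 0.49, -2.83])
(np.float64(2.2779143369265995), 0.72, -0.1, 0.55, 0, [-0.2, -0.24, -0.76, -1.06, 0.18, -3.04])
(np.float64(2.282608685854632), 0.72, 0, 0.55, 10, [-0.08, -0.25, -0.77, -1.06, 0.22, -3.01])
(np.float64(2.303627828962208), 0.65, -0.1, 0.55, 10, [-0.33, -0.37, -0.87, -1.08, 0.43, -2.87])
(np.float64(2.304792448846401), 0.65, -0.2, 0.55, 0, [-0.45, -0.32, -0.83, -1.08, 0.39, -2.9])
(np.float64(2.3115107411105047), 0.65, 0, 0.55, 20, [-0.19, -0.38, -0.88, -1.09, 0.46, -2.85])
(np.float64(2.3259057325694568), 0.72, -0.2, 0.55, 0, [-0.39, -0.15, -0.69, -1.11, 0.34, -2.94])
(np.float64(2.3368895678575035), 0.72, -0.1, 0.55, 10, [-0.28, -0.18, -0.73, -1.12, 0.39, -2.9])
103
```

>>> carry_out([
  [100, -0.5, -0.7, -3.0, -2, 2, 5],
  [100, -1.2, -1.4, -5.7, -4, 4, 9],
  [100, -2.1, -2.1, -8.1, -5, 5, 14],
  [100, -3.0, -2.7, -10.2, -5, 6, 18],
  [100, -4.0, -3.3, -12.0, -5, 6, 23],
  [100, -5.0, -3.9, -13.5, -5, 6, 27],
  [100, -5.9, -4.5, -14.7, -4, 5, 30],
  [100, -6.8, -5.1, -15.7, -2, 3, 34],
  [100, -7.6, -5.8, -16.3, -1, 1, 36],
  [100, -8.2, -6.6, -16.8, 1, -2, 38],
  [100, -8.2, -6.6, -16.8, 1, -2, 38],
])

```text
time_s: 8.17
tool_pos: [0.5729, -0.056, 0.1579]
orientation: [[-0.863, 0.258, 0.435], [0.505, 0.424, 0.751], [0.009, 0.868, -0.497]]
ft_force: [-0.5, -0.6, -1.8]
opening: 0.0851
```

```bash
python3 - <<'E'
from kin import *
from rig import get_obs
o=get_obs();print(o["tool_pos"],o["q"].round(3));O=tool(60,30)
print(R.from_matrix(O@o["orientation"].T).as_rotvec(degrees=True), "to pre",([.5795,-.0571,.041]-o["tool_pos"])*100)
E
```

```text
[ 0.57292017 -0.05604614  0.1579112 ] [-0.523  0.055 -0.289  1.225  1.051 -1.558]
[-0.46447852 -0.3545753   0.35874327] to pre [  0.65798267  -0.10538646 -11.69112009]
```

>>> carry_out([
  [100, 0.3, -0.1, -3, 0, 0, 0],
  [100, 0.6, -0.1, -6, 0, 0, 0],
  [100, 0.6, -0.1, -9, 0, 0, 0],
  [100, 0.6, -0.1, -11, 0, 0, 0],
  [100, 0.6, -0.1, -11.7, 0, 0, 0],
  [100, 0.6, -0.1, -11.7, 0, 0, 0],
  [100, 0.6, -0.1, -11.7, 0, 0, 0],
])

```text
time_s: 8.75
tool_pos: [0.5806, -0.0553, 0.0455]
orientation: [[-0.864, 0.25, 0.436], [0.503, 0.431, 0.749], [-0.0, 0.867, -0.499]]
ft_force: [-0.7, -0.0, 0.1]
opening: 0.0852
```

```bash
python3 - <<'E'
from h import *
o=get_obs();print(o["tool_pos"],o["orientation"].round(3),o["time_s"],o["ft_force"])
c=read_camera("scene");cv2.imwrite("pics/s3.png",cv2.resize(c["color"][190:340,300:500],None,fx=4,fy=4))
E
```

```text
[ 0.58063469 -0.05526744  0.04551789] [[-0.864  0.25   0.436]
 [ 0.503  0.431  0.749]
 [-0.     0.867 -0.499]] 8.75 [-0.66243514 -0.02922156  0.11376342]
```

View pics/s3.png

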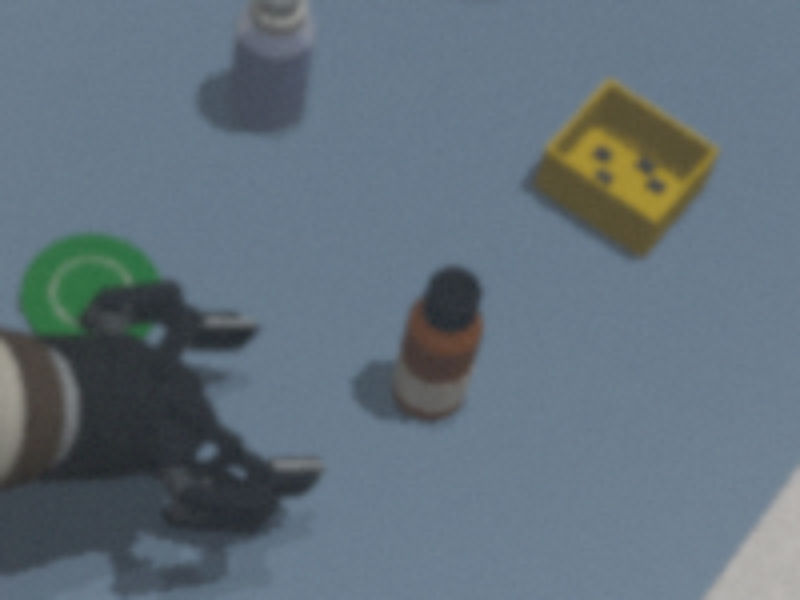

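The crop shows the open gripper, pads at (230,328) and (300,470), aimed at the bottle at (440,350) with a clear path. I'll advance and grip.

>>> carry_out([
  [100, 1, 1.7, 0, 0, 0, 0],
  [100, 2, 3.4, -0.1, 0, 0, 0],
  [100, 3, 5.2, -0.2, 0, 0, 0],
  [100, 4, 6.9, -0.2, 0, 0, 0],
  [100, 4.5, 7.8, -0.2, 0, 0, 0],
  [100, 4.9, 8.4, -0.2, 0, 0, 0],
  [100, 4.9, 8.4, -0.2, 0, 0, 0],
  [100, 4.9, 8.4, -0.2, 0, 0, 0],
  [20, 4.9, 8.4, -0.2, 0, 0, 0],
  [20, 4.9, 8.4, -0.2, 0, 0, 0],
  [20, 4.9, 8.4, -0.2, 0, 0, 0],
  [20, 4.9, 8.4, -0.2, 0, 0, 0],
  [20, 4.9, 8.4, -0.2, 0, 0, 0],
  [20, 4.9, 8.4, -0.2, 0, 0, 0],
  [20, 4.9, 8.4, -0.2, 0, 0, 0],
  [20, 4.9, 8.4, -0.2, 0, 0, 0],
], squeeze=50)

```text
time_s: 10.13
tool_pos: [0.6292, 0.0288, 0.0424]
orientation: [[-0.865, 0.249, 0.436], [0.502, 0.432, 0.75], [-0.002, 0.867, -0.498]]
ft_force: [-0.4, -1.7, 1.4]
opening: 0.0407
```

```bash
python3 - <<'E'
from kin import *
from rig import get_obs
o=get_obs();q0=o["q"];print(o["tool_pos"],q0.round(3),o["ft_force"],o["wrist_torque"],o["opening"])
p,O=fk(q0);print(p)
up,e=ik(p+[0,0,.2],O,q0);print(up.round(2),e)
inv,e=ik(np.array([.65,-.1,.55]),tool(10,30,-1)@tool(60,30).T@O if 0 else tool(10,30,-1),np.array([-.33,-.37,-.87,-1.08,.43,-2.87]));print(inv.round(3),e)
d=np.degrees(R.from_matrix(fk(inv)[1]@fk(up)[1].T).magnitude());print(d)
rows(inv,up,20,40)
for s in np.linspace(0,1,9):print(fk(up+(inv-up)*s)[0].round(2),end='')
E
```

```text
[0.62921302 0.028755   0.04236075] [-0.333  0.106 -0.491  0.652  1.018 -1.199] [-0.44750368 -1.69763548  1.38734467] [-0.70625148  0.2385066  -0.14848582] 0.04074716499414608
[0.62918561 0.0287645  0.04250034]
[-0.33 -0.05 -0.25  1.06  1.02 -1.2 ] 6.833002153318845e-11
[-0.327 -0.373 -0.874 -1.084  0.429 -2.874] 1.218001891732439e-13
179.96539291131253
[20, 0.9, -0.5, -0.3, -3, -4, 1], [20, 1.7, -1.0, -0.5, -5, -8, 2], [20, 2.6, -1.6, -0.7, -8, -12, 3], [20, 3.4, -2.1, -0.7, -11, -16, 4], [20, 4.2, -2.6, -0.8, -14, -20, 4], [20, 5.1, -3.1, -0.7, -17, -23, 5], [20, 5.9, -3.7, -0.6, -20, -27, 6], [20, 6.7, -4.2, -0.4, -23, -31, 7], [20, 7.4, -4.7, -0.1, -26, -35, 7], [20, 8.2, -5.2, 0.3, -29, -38, 8], [20, 8.9, -5.7, 0.7, -32, -42, 9], [20, 9.5, -6.2, 1.1, -35, -45, 9], [20, 10.1, -6.7, 1.7, -38, -49, 10], [20, 10.7, -7.2, 2.3, -42, -52, 10], [20, 11.3, -7.6, 3.0, -45, -55, 11], [20, 11.7, -8.1, 3.7, -48, -59, 11], [20, 12.2, -8.5, 4.5, -52, -62, 11], [20, 12.6, -9.0, 5.3, -55, -65, 12], [20, 12.9, -9.4, 6.2, -59, -68, 12], [20, 13.1, -9.8, 7.1, -63, -71, 12], [20, 13.3, -10.1, 8.1, -6
[... 220 characters left out ...]
1.9, 14.9, -90, -89, 12], [20, 12.6, -12.2, 16.1, -94, -91, 11], [20, 12.2, -12.4, 17.3, -98, -93, 11], [20, 11.7, -12.5, 18.6, -102, -95, 10], [20, 11.1, -12.7, 19.8, -106, -97, 10], [20, 10.4, -12.8, 21.1, -111, -98, 9], [20, 9.7, -12.9, 22.3, -115, -99, 8], [20, 8.9, -13.0, 23.6, -120, -101, 7], [20, 7.9, -13.0, 24.8, -124, -102, 6], [20, 6.9, -13.0, 26.1, -129, -102, 5], [20, 5.8, -13.0, 27.3, -133, -103, 4], [20, 4.7, -13.0, 28.5, -138, -103, 3], [20, 3.4, -13.0, 29.6, -143, -103, 1], [20, 2.1, -12.9, 30.7, -148, -103, 0], 
[0.63 0.03 0.24][0.67 0.   0.23][ 0.71 -0.02  0.25][ 0.74 -0.05  0.27][ 0.76 -0.07  0.31][ 0.76 -0.09  0.37][ 0.75 -0.1   0.43][ 0.71 -0.1   0.49][ 0.65 -0.1   0.55]
```

>>> carry_out([
  [20, 0, 0, 1, 0, 0, 0],
  [20, 0, 0, 3, 0, 0, 0],
  [20, 0, 0, 6, 0, 0, 0],
  [20, 0, 0, 9, 0, 0, 0],
  [20, 0, 0, 12, 0, 0, 0],
  [20, 0, 0, 15, 0, 0, 0],
  [20, 0, 0, 18, 0, 0, 0],
  [20, 0, 0, 20, 0, 0, 0],
  [20, 0, 0, 20, 0, 0, 0],
], squeeze=60)

```text
time_s: 10.88
tool_pos: [0.63, 0.0289, 0.2486]
orientation: [[-0.865, 0.242, 0.439], [0.501, 0.433, 0.749], [-0.009, 0.868, -0.496]]
ft_force: [0.4, -0.6, -0.5]
opening: 0.0405
```

>>> carry_out([
  [20, 0.9, -0.5, -0.3, -3, -4, 1],
  [20, 1.7, -1.0, -0.5, -5, -8, 2],
  [20, 2.6, -1.6, -0.7, -8, -12, 3],
  [20, 3.4, -2.1, -0.7, -11, -16, 4],
  [20, 4.2, -2.6, -0.8, -14, -20, 4],
  [20, 5.1, -3.1, -0.7, -17, -23, 5],
  [20, 5.9, -3.7, -0.6, -20, -27, 6],
  [20, 6.7, -4.2, -0.4, -23, -31, 7],
  [20, 7.4, -4.7, -0.1, -26, -35, 7],
  [20, 8.2, -5.2, 0.3, -29, -38, 8],
  [20, 8.9, -5.7, 0.7, -32, -42, 9],
  [20, 9.5, -6.2, 1.1, -35, -45, 9],
  [20, 10.1, -6.7, 1.7, -38, -49, 10],
  [20, 10.7, -7.2, 2.3, -42, -52, 10],
  [20, 11.3, -7.6, 3.0, -45, -55, 11],
  [20, 11.7, -8.1, 3.7, -48, -59, 11],
  [20, 12.2, -8.5, 4.5, -52, -62, 11],
  [20, 12.6, -9.0, 5.3, -55, -65, 12],
  [20, 12.9, -9.4, 6.2, -59, -68, 12],
  [20, 13.1, -9.8, 7.1, -63, -71, 12],
])

```text
time_s: 12.55
tool_pos: [0.7599, -0.0691, 0.3124]
orientation: [[-0.118, -0.446, 0.887], [-0.321, 0.862, 0.391], [-0.94, -0.239, -0.245]]
ft_force: [-0.4, -0.5, -0.9]
opening: 0.0401
```

```bash
python3 - <<'E'
from kin import *
from h import *
o=get_obs();q0=o["q"];print(o["tool_pos"],q0.round(3),o["ft_force"],o["opening"],o["time_s"])
inv=np.array([-.327,-.373,-.874,-1.084,.429,-2.874])
rows(inv,q0,20,20)
c=read_camera("scene");cv2.imwrite("pics/s4.png",c["color"])
E
```

```text
[ 0.75992142 -0.06905584  0.31241048] [-0.329 -0.216 -0.566 -0.018  0.716 -2.042] [-0.39810744 -0.54311005 -0.87943784] 0.04008389448508116 12.55
[20, 0.2, -0.4, 1.0, -3, -3, 0], [20, 0.3, -0.7, 2.1, -6, -7, -1], [20, 0.4, -1.1, 3.1, -10, -10, -1], [20, 0.3, -1.4, 4.3, -13, -13, -1], [20, 0.2, -1.7, 5.4, -16, -16, -2], [20, 0.1, -1.9, 6.6, -19, -19, -3], [20, -0.2, -2.2, 7.8, -22, -23, -3], [20, -0.5, -2.4, 9.0, -26, -26, -4], [20, -0.9, -2.6, 10.3, -29, -29, -5], [20, -1.4, -2.8, 11.5, -32, -32, -6], [20, -2.0, -2.9, 12.8, -35, -35, -7], [20, -2.7, -3.0, 14.1, -38, -37, -8], [20, -3.4, -3.1, 15.3, -42, -40, -10], [20, -4.2, -3.2, 16.6, -45, -43, -11], [20, -5.2, -3.3, 17.9, -48, -46, -13], [20, -6.2, -3.3, 19.1, -51, -48, -14], [20, -7.2, -3.3, 20.3, -54, -51, -16], [20, -8.4, -3.2, 21.5, -57, -54, -18], [20, -9.7, -3.2, 22.7, -60, -56, -20], [20, -11.0, -3.1, 23.8, -63, -59, -22],
```

View pics/s4.png

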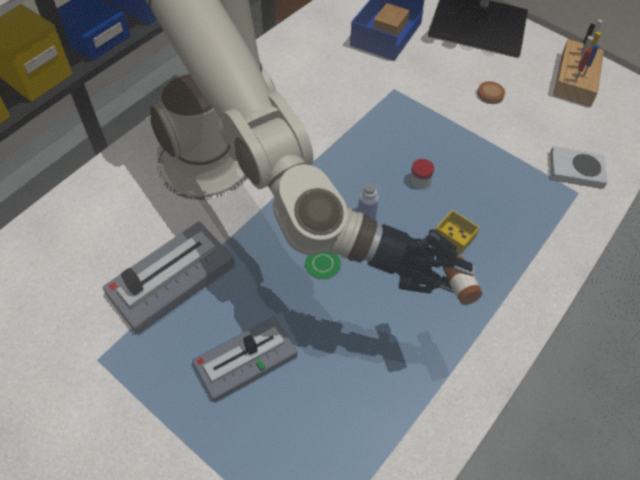

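The picture shows the bottle held sideways at (460,285), foot toward the camera, with everything else in place. I'll continue to upside down.

>>> carry_out([
  [20, 0.2, -0.4, 1.0, -3, -3, 0],
  [20, 0.3, -0.7, 2.1, -6, -7, -1],
  [20, 0.4, -1.1, 3.1, -10, -10, -1],
  [20, 0.3, -1.4, 4.3, -13, -13, -1],
  [20, 0.2, -1.7, 5.4, -16, -16, -2],
  [20, 0.1, -1.9, 6.6, -19, -19, -3],
  [20, -0.2, -2.2, 7.8, -22, -23, -3],
  [20, -0.5, -2.4, 9.0, -26, -26, -4],
  [20, -0.9, -2.6, 10.3, -29, -29, -5],
  [20, -1.4, -2.8, 11.5, -32, -32, -6],
  [20, -2.0, -2.9, 12.8, -35, -35, -7],
  [20, -2.7, -3.0, 14.1, -38, -37, -8],
  [20, -3.4, -3.1, 15.3, -42, -40, -10],
  [20, -4.2, -3.2, 16.6, -45, -43, -11],
  [20, -5.2, -3.3, 17.9, -48, -46, -13],
  [20, -6.2, -3.3, 19.1, -51, -48, -14],
  [20, -7.2, -3.3, 20.3, -54, -51, -16],
  [20, -8.4, -3.2, 21.5, -57, -54, -18],
  [20, -9.7, -3.2, 22.7, -60, -56, -20],
  [20, -11.0, -3.1, 23.8, -63, -59, -22],
])

```text
time_s: 14.27
tool_pos: [0.6497, -0.0998, 0.5509]
orientation: [[0.174, 0.499, 0.849], [-0.985, 0.085, 0.152], [0.004, -0.862, 0.506]]
ft_force: [0.0, 0.6, -0.6]
opening: 0.0405
```

>>> carry_out([
  [20, 0, 0, 0, 0, 0, 0],
  [20, 0, 0, 0, 0, 0, 0],
  [20, 0, 0, 0, 0, 0, 0],
])

```text
time_s: 14.52
tool_pos: [0.6509, -0.1001, 0.5499]
orientation: [[0.176, 0.496, 0.85], [-0.984, 0.088, 0.152], [0.001, -0.864, 0.504]]
ft_force: [-0.3, -0.1, -0.8]
opening: 0.0404
```

```bash
python3 - <<'E'
from kin import *
from h import *
o=get_obs();O=o["orientation"];print(o["tool_pos"],o["q"].round(3),o["opening"],o["time_s"])
b=O@(tool(60,30).T@[0,0,1]);print("bottle axis",b.round(3))
c=read_camera("scene");cv2.imwrite("pics/s5.png",c["color"][100:480,120:620])
E
```

```text
[ 0.65091519 -0.10008444  0.54988618] [-0.327 -0.364 -0.872 -1.095  0.431 -2.871] 0.04038771688558734 14.5167
bottle axis [ 0.004  0.    -1.   ]
```

View pics/s5.png

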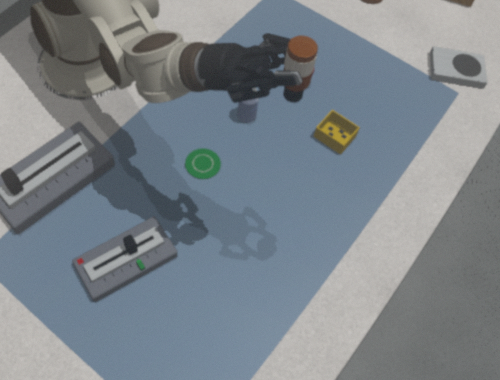

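The bottle is upside down: its foot is on top at (300,48) and the cap at (293,95). I'll hold 3 s.

>>> carry_out([
  [20, 0, 0, 0, 0, 0, 0],
  [20, 0, 0, 0, 0, 0, 0],
  [20, 0, 0, 0, 0, 0, 0],
  [20, 0, 0, 0, 0, 0, 0],
  [20, 0, 0, 0, 0, 0, 0],
  [20, 0, 0, 0, 0, 0, 0],
  [20, 0, 0, 0, 0, 0, 0],
  [20, 0, 0, 0, 0, 0, 0],
  [20, 0, 0, 0, 0, 0, 0],
  [20, 0, 0, 0, 0, 0, 0],
  [20, 0, 0, 0, 0, 0, 0],
  [20, 0, 0, 0, 0, 0, 0],
  [20, 0, 0, 0, 0, 0, 0],
  [20, 0, 0, 0, 0, 0, 0],
  [20, 0, 0, 0, 0, 0, 0],
  [20, 0, 0, 0, 0, 0, 0],
  [20, 0, 0, 0, 0, 0, 0],
  [20, 0, 0, 0, 0, 0, 0],
  [20, 0, 0, 0, 0, 0, 0],
  [20, 0, 0, 0, 0, 0, 0],
])

```text
time_s: 16.23
tool_pos: [0.6501, -0.1, 0.5512]
orientation: [[0.174, 0.499, 0.849], [-0.985, 0.085, 0.152], [0.004, -0.862, 0.507]]
ft_force: [1.2, -0.6, -2.0]
opening: 0.0405
```

>>> carry_out([
  [20, 0, 0, 0, 0, 0, 0],
  [20, 0, 0, 0, 0, 0, 0],
  [20, 0, 0, 0, 0, 0, 0],
  [20, 0, 0, 0, 0, 0, 0],
  [20, 0, 0, 0, 0, 0, 0],
  [20, 0, 0, 0, 0, 0, 0],
  [20, 0, 0, 0, 0, 0, 0],
  [20, 0, 0, 0, 0, 0, 0],
  [20, 0, 0, 0, 0, 0, 0],
  [20, 0, 0, 0, 0, 0, 0],
  [20, 0, 0, 0, 0, 0, 0],
  [20, 0, 0, 0, 0, 0, 0],
  [20, 0, 0, 0, 0, 0, 0],
  [20, 0, 0, 0, 0, 0, 0],
  [20, 0, 0, 0, 0, 0, 0],
  [20, 0, 0, 0, 0, 0, 0],
])

```text
time_s: 17.57
tool_pos: [0.6501, -0.1, 0.5513]
orientation: [[0.175, 0.499, 0.849], [-0.985, 0.085, 0.152], [0.004, -0.862, 0.507]]
ft_force: [-0.1, 0.1, -1.6]
opening: 0.0403
```

```bash
python3 - <<'E'
from kin import *
from h import *
o=get_obs();q0=o["q"];t=o["tool_pos"];print(t,o["opening"],o["time_s"])
P=cloud(read_camera("scene"));m=(P[...,2]>.583)&(np.hypot(P[...,0]-t[0],P[...,1]-t[1])<.05)&(P[...,2]<.61)
q=P[m];print("foot",m.sum(),np.median(q[:,2]),q[:,:2].min(0),q[:,:2].max(0))
co=np.array([.4375,-.0485,.004]);O=tool(60,30)
pl=np.array([-.65,-.03,-.62,1.21,1.03,-1.83])
f,e=ik(co+[.0032,.0053,.0424],O,pl);a,e2=ik(co+[.0032,.0053,.0424+.16],O,f);print(f.round(3),a.round(3),e,e2,fk(a)[0])
p20=q0+(a-q0)*.5
print("A");rows(p20,q0,20,20)
print("B");rows(a,p20,20,20)
E
```

```text
[ 0.65006522 -0.09999581  0.55126047] 0.04028887942760845 17.5667
foot 657 0.593620633179054 [ 0.62559588 -0.12336027] [ 0.666982   -0.07957164]
[-0.658 -0.031 -0.616  1.214  1.032 -1.834] [-0.658 -0.174 -0.417  1.555  1.032 -1.834] 4.1735823772719626e-14 9.221704776732738e-16 [ 0.4407 -0.0432  0.2064]
A
[20, 1.4, -0.7, -1.7, 2, 4, 1], [20, 2.6, -1.3, -3.4, 4, 7, 2], [20, 3.8, -1.9, -5.2, 6, 11, 3], [20, 4.7, -2.5, -7.1, 9, 14, 4], [20, 5.6, -3.0, -8.9, 11, 18, 4], [20, 6.3, -3.5, -10.8, 13, 21, 5], [20, 6.8, -4.0, -12.7, 16, 25, 6], [20, 7.2, -4.5, -14.6, 19, 28, 7], [20, 7.5, -4.8, -16.5, 21, 31, 7], [20, 7.7, -5.2, -18.3, 24, 35, 8], [20, 7.7, -5.5, -20.2, 27, 38, 8], [20, 7.6, -5.7, -22.0, 30, 41, 9], [20, 7.3, -5.9, -23.7, 34, 44, 9], [20, 7.0, -6.0, -25.4, 37, 48, 9], [20, 6.5, -6.1, -27.0, 40, 51, 10], [20, 6.0, -6.1, -28.6, 44, 54, 10], [20, 5.3, -6.1, -30.1, 47, 57, 10], [20, 4.5, -6.0, -31.5, 51, 59, 10], [20, 3.7, -5.8, -32.8, 54, 62, 11], [20, 2.8, -5.6, -34.1, 58, 65, 11], 
B
[20, -1.0, 0.3, -1.1, 3, 3, 0], [20, -2.1, 0.6, -2.1, 7, 6, -1], [20, -3.2, 0.9, -3.1, 10, 10, -2], [20, -4.3, 1.4, -3.9, 13, 13, -2], [20, -5.6, 1.8, -4.5, 17, 16, -3], [20, -6.8, 2.3, -5.1, 20, 19, -4], [20, -8.1, 2.8, -5.5, 24, 22, -4], [20, -9.4, 3.4, -5.9, 27, 26, -5], [20, -10.7, 4.0, -6.1, 31, 29, -6], [20, -12.0, 4.6, -6.1, 34, 32, -7], [20, -13.3, 5.3, -6.1, 38, 35, -8], [20, -14.5, 5.9, -5.9, 41, 38, -9], [20, -15.8, 6.6, -5.6, 45, 41, -11], [20, -17.1, 7.3, -5.2, 49, 44, -12], [20, -18.3, 8.0, -4.7, 52, 47, -13], [20, -19.4, 8.7, -4.1, 56, 50, -14], [20, -20.6, 9.3, -3.3, 59, 53, -16], [20, -21.7, 10.0, -2.5, 63, 56, -17], [20, -22.7, 10.7, -1.5, 67, 59, -19], [20, -23.7, 11.3, -0.4, 70, 62, -20],
```

>>> carry_out([
  [20, 1.4, -0.7, -1.7, 2, 4, 1],
  [20, 2.6, -1.3, -3.4, 4, 7, 2],
  [20, 3.8, -1.9, -5.2, 6, 11, 3],
  [20, 4.7, -2.5, -7.1, 9, 14, 4],
  [20, 5.6, -3.0, -8.9, 11, 18, 4],
  [20, 6.3, -3.5, -10.8, 13, 21, 5],
  [20, 6.8, -4.0, -12.7, 16, 25, 6],
  [20, 7.2, -4.5, -14.6, 19, 28, 7],
  [20, 7.5, -4.8, -16.5, 21, 31, 7],
  [20, 7.7, -5.2, -18.3, 24, 35, 8],
  [20, 7.7, -5.5, -20.2, 27, 38, 8],
  [20, 7.6, -5.7, -22.0, 30, 41, 9],
  [20, 7.3, -5.9, -23.7, 34, 44, 9],
  [20, 7.0, -6.0, -25.4, 37, 48, 9],
  [20, 6.5, -6.1, -27.0, 40, 51, 10],
  [20, 6.0, -6.1, -28.6, 44, 54, 10],
  [20, 5.3, -6.1, -30.1, 47, 57, 10],
  [20, 4.5, -6.0, -31.5, 51, 59, 10],
  [20, 3.7, -5.8, -32.8, 54, 62, 11],
  [20, 2.8, -5.6, -34.1, 58, 65, 11],
])

```text
time_s: 19.28
tool_pos: [0.6775, -0.1559, 0.2092]
orientation: [[-0.259, -0.449, 0.855], [-0.452, 0.839, 0.303], [-0.853, -0.308, -0.421]]
ft_force: [0.5, -0.5, -1.0]
opening: 0.0404
```

>>> carry_out([
  [20, -1.0, 0.3, -1.1, 3, 3, 0],
  [20, -2.1, 0.6, -2.1, 7, 6, -1],
  [20, -3.2, 0.9, -3.1, 10, 10, -2],
  [20, -4.3, 1.4, -3.9, 13, 13, -2],
  [20, -5.6, 1.8, -4.5, 17, 16, -3],
  [20, -6.8, 2.3, -5.1, 20, 19, -4],
  [20, -8.1, 2.8, -5.5, 24, 22, -4],
  [20, -9.4, 3.4, -5.9, 27, 26, -5],
  [20, -10.7, 4.0, -6.1, 31, 29, -6],
  [20, -12.0, 4.6, -6.1, 34, 32, -7],
  [20, -13.3, 5.3, -6.1, 38, 35, -8],
  [20, -14.5, 5.9, -5.9, 41, 38, -9],
  [20, -15.8, 6.6, -5.6, 45, 41, -11],
  [20, -17.1, 7.3, -5.2, 49, 44, -12],
  [20, -18.3, 8.0, -4.7, 52, 47, -13],
  [20, -19.4, 8.7, -4.1, 56, 50, -14],
  [20, -20.6, 9.3, -3.3, 59, 53, -16],
  [20, -21.7, 10.0, -2.5, 63, 56, -17],
  [20, -22.7, 10.7, -1.5, 67, 59, -19],
  [20, -23.7, 11.3, -0.4, 70, 62, -20],
])

```text
time_s: 20.95
tool_pos: [0.4406, -0.0428, 0.2066]
orientation: [[-0.864, 0.246, 0.44], [0.504, 0.436, 0.746], [-0.008, 0.866, -0.5]]
ft_force: [0.1, -0.6, -2.0]
opening: 0.0402
```

>>> carry_out([
  [20, 0, 0, 0, 0, 0, 0],
  [20, 0, 0, 0, 0, 0, 0],
  [20, 0, 0, 0, 0, 0, 0],
])

```text
time_s: 21.2
tool_pos: [0.4415, -0.0434, 0.2057]
orientation: [[-0.865, 0.241, 0.441], [0.502, 0.44, 0.745], [-0.015, 0.865, -0.501]]
ft_force: [-0.6, -0.2, -1.3]
opening: 0.0403
```

```bash
cat > chk.py <<'E'
from kin import *
from h import *
o=get_obs();t=o["tool_pos"];print(t,o["q"].round(3),o["opening"],o["time_s"],o["ft_force"])
O=tool(60,30);print("turn",R.from_matrix(O@o["orientation"].T).as_rotvec(degrees=True).round(2),"shift cm to contact",(np.array([.4407,-.0432,.0464])-t)*100)
b=o["orientation"]@(O.T@[0,0,1]);print("axis",b.round(3))
for n in("scene","top"):
    c=read_camera(n);P=cloud(c);zf=t[2]-.0424
    H=np.hypot(P[...,0]-t[0],P[...,1]-t[1])<.06
    m=H&(P[...,2]>zf+.095)&(P[...,2]<zf+.118);q=P[m]
    print(n,"cap",m.sum(),q[:,:2].min(0),q[:,:2].max(0),q[:,2].max()-zf)
E
python3 chk.py
```

```text
[ 0.44152434 -0.04342994  0.20568315] [-0.657 -0.186 -0.426  1.538  1.033 -1.829] 0.0403066238162739 21.2 [-0.55650314 -0.20509082 -1.28769627]
turn [0.51 0.69 0.13] shift cm to contact [ -0.08243373   0.02299449 -15.92831472]
axis [-0.012  0.009  1.   ]
scene cap 222 [ 0.39844961 -0.10282382] [ 0.45280743 -0.03152543] 0.1168399883338388
top cap 394 [ 0.395901  -0.1008989] [ 0.45364695 -0.02864199] 0.11336698847340965
```

>>> carry_out([
  [20, 0, 0, -2, 0.5, 0.7, 0.1],
  [20, -0.1, 0, -4.5, 0.5, 0.7, 0.1],
  [20, -0.1, 0, -7, 0.5, 0.7, 0.1],
  [20, -0.1, 0, -9.5, 0.5, 0.7, 0.1],
  [20, -0.1, 0, -12, 0.5, 0.7, 0.1],
  [20, -0.1, 0, -13.5, 0.5, 0.7, 0.1],
  [20, -0.1, 0, -14.5, 0.5, 0.7, 0.1],
  [20, -0.1, 0, -15, 0.5, 0.7, 0.1],
  [20, -0.1, 0, -15.2, 0.5, 0.7, 0.1],
  [20, -0.1, 0, -15.2, 0.5, 0.7, 0.1],
  [20, -0.1, 0, -15.2, 0.5, 0.7, 0.1],
])

```text
time_s: 22.22
tool_pos: [0.4405, -0.0433, 0.055]
orientation: [[-0.865, 0.251, 0.433], [0.501, 0.431, 0.75], [0.002, 0.866, -0.499]]
ft_force: [0.1, 0.8, -1.1]
opening: 0.0403
```

```bash
python3 - <<'E'
from h import *
c=read_camera("scene");cv2.imwrite("pics/s6.png",cv2.resize(c["color"][190:300,250:400],None,fx=5,fy=5,interpolation=cv2.INTER_CUBIC))
E
python3 chk.py
```

```text
[ 0.44053444 -0.04334906  0.05512707] [-0.658 -0.043 -0.608  1.235  1.033 -1.834] 0.0404631476637331 22.2667 [ 0.18404248 -0.49549984 -1.25722987]
turn [-0.08 -0.04  0.06] shift cm to contact [ 0.01655585  0.01490586 -0.87270745]
axis [ 0.001 -0.001  1.   ]
scene cap 179 [ 0.39944023 -0.10116788] [ 0.4528776  -0.03132814] 0.11528073934112529
top cap 269 [ 0.39521954 -0.10111075] [ 0.4535108  -0.02937184] 0.11320680621304005
```

View pics/s6.png

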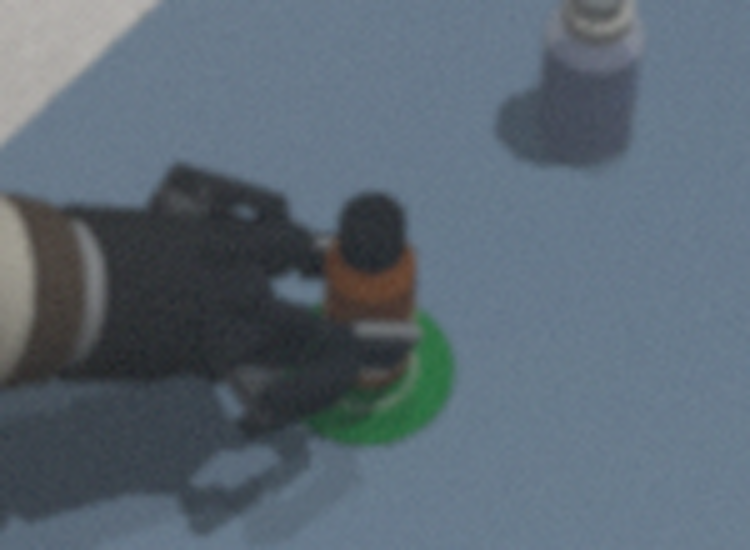

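The crop shows the bottle upright over the coaster, its foot at about (375,380) inside the disc at (380,370). I'll lower slowly to contact.

>>> carry_out([
  [20, 0, 0, -0.2, 0, 0, 0],
  [20, 0, 0, -0.4, 0, 0, 0],
  [20, 0, 0, -0.6, 0, 0, 0],
  [20, 0, 0, -0.7, 0, 0, 0],
  [20, 0, 0, -0.8, 0, 0, 0],
  [20, 0, 0, -0.8, 0, 0, 0],
  [20, 0, 0, -0.8, 0, 0, 0],
])

```text
time_s: 22.95
tool_pos: [0.4401, -0.0429, 0.0464]
orientation: [[-0.865, 0.252, 0.433], [0.501, 0.43, 0.751], [0.003, 0.867, -0.499]]
ft_force: [-0.5, -0.1, 2.0]
opening: 0.0401
```

>>> carry_out([
  [20, 0, 0, -0.05, 0, 0, 0],
  [20, 0, 0, -0.1, 0, 0, 0],
  [20, 0, 0, -0.1, 0, 0, 0],
  [20, 0, 0, -0.1, 0, 0, 0],
])

```text
time_s: 23.28
tool_pos: [0.4402, -0.0428, 0.0463]
orientation: [[-0.865, 0.252, 0.434], [0.501, 0.429, 0.751], [0.003, 0.867, -0.498]]
ft_force: [-8.8, -0.1, 11.0]
opening: 0.0403
```

>>> carry_out([
  [20, 0, 0, 0.07, 0, 0, 0],
  [20, 0, 0, 0.07, 0, 0, 0],
  [60, 0, 0, 0.07, 0, 0, 0],
  [80, 0, 0, 0.07, 0, 0, 0],
  [100, 0, 0, 0.07, 0, 0, 0],
  [100, 0, 0, 0.07, 0, 0, 0],
  [100, 0, 0, 0.07, 0, 0, 0],
  [100, 0, 0, 0.07, 0, 0, 0],
  [100, 0, 0, 0.07, 0, 0, 0],
], squeeze=20)

```text
time_s: 24.03
tool_pos: [0.4401, -0.043, 0.0459]
orientation: [[-0.865, 0.252, 0.433], [0.501, 0.431, 0.751], [0.003, 0.866, -0.499]]
ft_force: [0.8, -0.7, -0.1]
opening: 0.0853
```

>>> carry_out([
  [100, -0.5, -0.9, 0.2, 0, 0, 0],
  [100, -1.2, -2.1, 0.4, 0, 0, 0],
  [100, -2, -3.5, 0.6, 0, 0, 0],
  [100, -3, -5.2, 1, 0, 0, 0],
  [100, -4, -6.9, 2, 0, 0, 0],
  [100, -4.5, -7.8, 4, 0, 0, 0],
  [100, -5, -8.7, 7, 0, 0, 0],
  [100, -5, -8.7, 11, 0, 0, 0],
  [100, -5, -8.7, 15, 0, 0, 0],
  [100, -5, -8.7, 18, 0, 0, 0],
  [100, -5, -8.7, 20, 0, 0, 0],
  [100, -5, -8.7, 20, 0, 0, 0],
])

```text
time_s: 25.03
tool_pos: [0.3907, -0.1307, 0.2498]
orientation: [[-0.865, 0.249, 0.435], [0.501, 0.434, 0.748], [-0.002, 0.866, -0.5]]
ft_force: [0.3, -0.8, -0.9]
opening: 0.0853
```

```bash
python3 - <<'E'
from h import *
o=get_obs();print(o["tool_pos"],o["time_s"],o["ft_force"])
th=np.radians(71.2-90);X=np.array([np.cos(th),np.sin(th)]);Y=np.array([-X[1],X[0]])
for n,c0 in(("top",(.4665,-.3384)),("scene",(.4666,-.3403))):
    c=read_camera(n);P=cloud(c);r=P[...,:2]-np.array(c0);a=r@X;b=r@Y;z=P[...,2]
    m=(abs(a)<.03)&(abs(b)<.09)&(z>.075)&(z<.095);print(n,"grip y",m.sum(),m.any() and (b[m].min()+b[m].max())/2)
    for k,x,y,lo,hi in(("cap",.438,-.048,.105,.125),("body",.438,-.048,.02,.075),("solv",.432,.13,.04,.1),("jar",.474,.308,.04,.065),("bin",.636,.216,.03,.045)):
        m=(abs(P[...,0]-x)<.055)&(abs(P[...,1]-y)<.055)&(z>lo)&(z<hi);q=P[m]
        print(k,len(q),*( (q.min(0).round(3),q.max(0).round(3)) if len(q) else ()))
    if n=="scene":cv2.imwrite("pics/s7.png",c["color"])
E
```

```text
[ 0.39065536 -0.13067124  0.24980624] 25.0333 [ 0.28013777 -0.80954743 -0.8904504 ]
top grip y 181 0.018212909788442897
cap 238 [ 0.423 -0.057  0.105] [ 0.452 -0.029  0.118]
body 132 [ 0.417 -0.064  0.02 ] [ 0.44  -0.022  0.075]
solv 465 [0.409 0.107 0.041] [0.456 0.155 0.1  ]
jar 757 [0.445 0.28  0.041] [0.501 0.336 0.06 ]
bin 424 [0.594 0.183 0.03 ] [0.677 0.254 0.044]
scene grip y 136 0.016780303374639233
cap 148 [ 0.423 -0.062  0.105] [ 0.451 -0.032  0.12 ]
body 244 [ 0.423 -0.068  0.02 ] [ 0.459 -0.03   0.075]
solv 385 [0.407 0.104 0.04 ] [0.456 0.151 0.1  ]
jar 388 [0.447 0.276 0.04 ] [0.503 0.339 0.065]
bin 323 [0.594 0.179 0.03 ] [0.677 0.255 0.045]
```

View pics/s7.png

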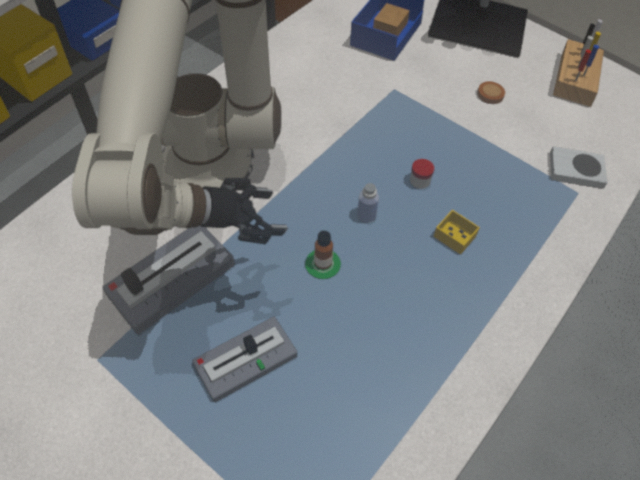

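The bottle stands upright at (323,253), on the coaster. The dimmer at (250,343) is still level with the pointer, the bystanders haven't moved, and the gripper is clear. I'm handing it in.

```bash
python3 -c "
from rig import job_done
print(job_done())"
```

```text
the job is handed in; nothing more can be done
None
```

The job is done and handed in at about 25 s of the 72 s limit.

- **Dimmer:** I slid the grip about 76.7 mm, to the green pointer. The last check, in both cameras, put it within 1 mm of level with the pointer.
- **Inversion:** I gripped the flux bottle round its body and turned it upside down, with its axis within 1° of straight down. I held it there about 3 s, and it did not slip in the gripper.
- **Placing:** I lowered the bottle slowly to contact and released it. It stands upright within about 2 mm of the coaster's centre, with some 20 mm of margin to the edge.
- **Bystanders:** The solvent bottle, jar and bin measured at their original positions, within camera noise. The gripper was clear of everything.

**Disagreements:** The two cameras differ by 2–4 mm in y. I relied on the scene camera because it matched the dimmer position the gripper felt. My first plan, reaching for the bottle straight out from the base, hit the shoulder joint's range limit in free space. I replanned with a sideways grasp, and nothing was touched.

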